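Straighten a slumped row of slide boxes and refile the one left out

TASK

The row of slide boxes in the filing trough has slumped over because one was taken out: push the row back upright and tight against the backstop, stand the box left out on the bench at the row's open end with its label to the front like the others, and slide the follower up snug so that all six stand upright and close together. Square the row, so that every box has its rear end up against the trough's rear fence. There is glass in the boxes: do not drop them or let them topple flat, and leave the other things on the bench where they are.

Things in the scene. Friction and masses are not known exactly. Their poses are not given: they have to be found in the camera images.
- trough: Filing trough of grey sheet metal, fixed to the bench, open at its front (-x) and top. Origin: centre of its underside; x points to its rear fence, y (left) to its backstop, z up. Its black rubber floor is 6 mm above the bench and runs from x = -70 to +52 mm and y = -135 to +125 mm.
- backstop (a point): Middle of the inner face of the backstop, an upright plate across the trough's left end: at trough x = +15 mm, y = +125 mm, 50 mm above the bench. The plate spans x = -26 to +57 mm (it stops short of the boxes' front ends) and its top is 96 mm above the bench. Axes as the trough's.
- fence (a point): Middle of the inner face of the rear fence, a low wall along the trough's far side: at trough x = +52 mm, 18 mm above the bench. Its top is 36 mm above the bench. Axes as the trough's.
- follower (a joint): Position (m) of the follower, the low steel plate that slides along the trough at the row's open right end. 0: its inner face is 120 mm from the backstop, just touching a tight row of six boxes. Grows as it moves away from the backstop (inner face at trough y = 5 mm minus this value). Travel -0.1 to 0.1 m, about 6 N of friction; it stays where it is left.
- follower_face (a point): Middle of the follower's inner face (trough x = -8.5 mm), 26 mm above the bench; y points to the backstop. The plate is 90 mm wide in x, 4 mm thick, its top 47 mm above the bench. Outside it has a flat foot 40 mm long, its top 10 mm above the bench, and a thin brace at each edge; the middle 75 mm is clear to push on.
- box1_center (a point): Centre of the slide box nearest the backstop: a flat closed grey plastic box, 97 mm deep (x), 20 mm thick (y), 83 mm tall (z), 0.12 to 0.2 kg, paper label on its front (-x) end and on the front half of its top. The row of five leans some 40 degrees to the right, tops towards the follower, the first foot at the backstop, each 5 to 22 mm short of the fence. Upright, a box stands by itself.
- box2_center (a point): Centre of box 2 of the row, counted from the backstop; size, axes and lean as box 1.
- box3_center (a point): Centre of box 3 of the row, counted from the backstop; size, axes and lean as box 1.
- box4_center (a point): Centre of box 4 of the row, counted from the backstop; size, axes and lean as box 1.
- box5_center (a point): Centre of the row's last box, nearest the follower; size and axes as box 1. It leans on the follower's top edge, its own top reaching out beyond the follower.
- box6_center (a point): Centre of the sixth slide box, the one left out: same size, look and axes as box 1, standing upright on the bench to the left or right of the trough, turned by up to 30 degrees.
- box6_label (a point): Centre of the labelled front end face of the sixth box (48.5 mm from its centre, towards its -x).
- bottle: Glass reagent bottle with a screw cap, 64 mm across, 105 mm tall, standing on the bench to one side of the trough (the left or the right); leave it alone. Origin: centre of its underside.
- petri: Closed glass Petri dish, 98 mm across, 19 mm high, lying beyond the trough; leave it alone. Origin: centre of its underside.
- tube_rack: Grey block with eight holes and a few small tubes, 60 x 100 x 28 mm, beyond the trough to the left; leave it alone. Origin: centre of its underside.
- tip_box: Clear box of pipette tips, 82 x 122 x 76 mm, beyond the trough to the right; leave it alone. Origin: centre of its underside.
- forceps: Steel forceps, 140 mm long, lying flat on the bench between the robot and the trough; leave them alone. Origin: centre of its underside.
- scalpel_handle: Flat steel scalpel handle without a blade, 130 mm long, lying on the bench between the robot and the trough; leave it alone. Origin: centre of its underside.
- slide_mailer: White plastic slide mailer, 85 x 30 x 15 mm, lying on the bench between the robot and the trough, to the left; leave it alone. Origin: centre of its underside.
Things that resemble listed ones, but are neither listed nor needed, are in the scene too. What is shaped like the part that bears box5_center but pink or yellow is not meant. Leave any yellow look-alike of the part that bears box6_center alone.

How it is judged:
At the end, for the whole second after the job is handed in: All six boxes stand on the trough floor, within 0.06 rad of upright and of square, rear ends within 4 mm of the rear fence; the sixth is next to the follower, label to the front; the follower is within 5 mm of a tight row of six (joint below 0.005 m) (angle between each of box1_center, box2_center, box3_center, box4_center, box5_center, box6_center's own z axis and vertical below 0.06 rad and angle between the y axis of each of box1_center, box2_center, box3_center, box4_center, box5_center, box6_center and the y axis of trough, either way round below 0.06 rad and x of box1_center in the frame of trough between -0.0005 and 0.0075 m and y of box1_center in the frame of trough between 0 and 0.125 m and z of each of box1_center, box2_center, box3_center, box4_center, box5_center, box6_center in the frame of trough below 0.0515 m and x of box2_center in the frame of trough between -0.0005 and 0.0075 m and y of box2_center in the frame of trough between 0 and 0.125 m and x of box3_center in the frame of trough between -0.0005 and 0.0075 m and y of box3_center in the frame of trough between 0 and 0.125 m and x of box4_center in the frame of trough between -0.0005 and 0.0075 m and y of box4_center in the frame of trough between 0 and 0.125 m and x of box5_center in the frame of trough between -0.0005 and 0.0075 m and y of box5_center in the frame of trough between 0 and 0.125 m and x of box6_center in the frame of trough between -0.0005 and 0.0075 m and y of box6_center in the frame of trough between 0 and 0.125 m and x of box6_label in the frame of trough below -0.03 m and value of joint follower below 0.005 m and y of box6_center in the frame of box1_center below -0.01 m and y of box6_center in the frame of box2_center below -0.01 m and y of box6_center in the frame of box3_center below -0.01 m and y of box6_center in the frame of box4_center below -0.01 m and y of box6_center in the frame of box5_center below -0.01 m); the robot touches nothing.
It fails at once if a bystander is pushed more than 25 mm from its place (distance of any of bottle, petri, tube_rack, tip_box, forceps, scalpel_handle, slide_mailer from where it was at the start of the episode above 0.025 m).
It fails at once if a slide box topples onto its side (angle between any of box1_center, box2_center, box3_center, box4_center, box5_center, box6_center's own z axis and vertical above 1 rad).
It fails at once if a slide box is let go more than 30 mm above the trough floor (dropped) ((z of box1_center in the frame of trough above 0.0775 m and contact force between the fingers and box1 below 0.01 N) or (z of box2_center in the frame of trough above 0.0775 m and contact force between the fingers and box2 below 0.01 N) or (z of box3_center in the frame of trough above 0.0775 m and contact force between the fingers and box3 below 0.01 N) or (z of box4_center in the frame of trough above 0.0775 m and contact force between the fingers and box4 below 0.01 N) or (z of box5_center in the frame of trough above 0.0775 m and contact force between the fingers and box5 below 0.01 N) or (z of box6_center in the frame of trough above 0.0775 m and contact force between the fingers and box6 below 0.01 N)).
It also fails if it takes over 70 s, if anything falls off the work surface, if the arm or the gripper's body presses on something with over 40 N, if the wrist force passes 120 N, or if a joint passes its speed limit or range.

ROBOT

A 7-joint arm with a two-finger parallel gripper is mounted at the origin on the work surface. World frame = base frame: x ahead of the robot, y to its left, z up, the work surface at z = 0. Lengths are in m, angles in rad, forces in N, time in s.
With the tool pointing down it reaches from about 0.35 to 0.9 m from the base axis. Payload 19.9 kg.
Tool frame: the origin (TCP) lies between the finger pads; the fingertips stand 19 mm ahead of it and the grasp point (between the pads) is the TCP; z points along the fingers, y is the direction in which the jaws open and shut (so a half turn about z gives the same grasp; the last joint's range is limited). The gripper opens to 94 mm and grips with 3 to 60 N. Pads are 16 mm wide; open, the fingers measure 119 mm over their backs; the gripper's body (75 mm by 177 mm) begins 78 mm behind the grasp point.
Start: joints at [-1.165, 0.417, -0.01, 1.614, 0.005, 1.111, -0.053], TCP at [0.271, 0.563, 0.224] pointing down, gripper open.
Joint ranges: [-2.81, 2.81], [-0.39, 2.02], [-1.27, 1.25], [0.06, 2.57], [-1.19, 4.33], [0.19, 2], [-2.82, 2.82]. Speed limits (rad/s): [1.89, 1.89, 2.39, 2.39, 3.01, 3.01, 3.01].

INTERFACE

Orientations are given as a 3x3 rotation matrix whose columns are the frame's x, y, z axes.
In Python, from rig import robot gives the robot as it stands. Calls block until the motion is done:
- robot.move_ptp(position, orientation): joint-space move of the TCP to a pose.
- robot.move_linear(position, velocity=0.15, frame=None, threshold=None): straight line of the TCP; frame=None keeps the orientation; velocity is the mean speed in m/s. With threshold (N) it stops when the force on the tool has changed by that much, and returns True; else False.
- robot.goto_joints(angles): joint-space move.
- robot.gripper_to(opening): finger opening in m; the grip force is fixed at half the most; returns when the fingers have stopped.
- robot.pause(seconds).
- robot.ik(position, orientation): joint angles nearest the present ones, or None.
- robot.get_state(): the state.
- robot.grab_frame(name): name is "side" or "top"; returns the picture (400x640x3 uint8, red, green, blue); there is no depth.
- robot.camera_info(name): a dict with "fx", "fy", "cx", "cy" (pixels), "rvec" (rotation vector, rad) and "tvec" (3), from world to camera coordinates, as OpenCV has them. Camera axes: x right, y down, z forward; pixel columns grow to the right and rows downward; lengths in m; the calibration is good to about 2 mm. A picture is of the moment at which its call begins. camera_info takes no time and is no camera call.
A pose or a line that the arm cannot do raises robot.PlanningError and nothing moves.
- robot.sign_off(): hands the job in, once; it reports no verdict.
The state is a dict: "time": time; "qpos": joint angles; "joint_vel": joint speeds; "effort": joint torques, N m; "ee_pos": TCP position; "tool_rot": TCP orientation; "force": force on the tool from outside, world axes, zero at the start; "moment": the same for the moment, N m; "opening": finger opening in m.
Only numpy, scipy, OpenCV 4.12 (cv2) and the standard library are available. Lean on these libraries where they do the work, as an engineer would, in place of code of your own. Each camera call takes 0.05 s, during which the arm holds its last target.

## Working session

There is one attempt and no reset: what is moved stays moved. The work goes in short steps, each a Python script; the robot and the scene stay as the last script left them, time stands still between calls to the robot, and variables do not carry over. Pictures are saved under pics/ and viewed, and the job is handed in when it is done.

```bash
ls; mkdir -p pics
python3 - <<'E'
from rig import robot
import cv2
for n in("side","top"):
    cv2.imwrite(f"pics/{n}0.png",robot.grab_frame(n)[:,:,::-1]); print(n,robot.camera_info(n))
s=robot.get_state();print(s)
E
```

```text
pics
side {'fx': 480.81013658335144, 'fy': 480.81013658335144, 'cx': 320.0123769719309, 'cy': 199.4837840831954, 'rvec': array([ 2.16623415, -0.31980107,  0.17107286]), 'tvec': array([-0.52709936,  0.13118414,  1.30004752])}
top {'fx': 512.1223706896569, 'fy': 512.1223706896569, 'cx': 315.9081629603392, 'cy': 196.87554365011022, 'rvec': array([ 2.16523953, -2.21275427,  0.05237225]), 'tvec': array([-0.00207002,  0.52699103,  1.22663028])}
{'time': 0.1, 'qpos': array([-1.16449042,  0.41793693, -0.01031196,  1.61407485,  0.00468573,
        1.11066844, -0.05298343]), 'joint_vel': array([ 0.00190964, -0.00259407,  0.00140186, -0.00043368, -0.00010674,
        0.00076327, -0.00036426]), 'effort': array([ 1.32855075e-03, -8.52581692e+01,  6.40254691e-01, -4.26679587e+01,
       -4.88404941e-02,  1.64852652e-02,  3.86561976e-05]), 'ee_pos': array([0.27049011, 0.56311079, 0.22389009]), 'tool_rot': array([[-9.01410665e-01,  4.32964957e-01, -3.99009858e-04],
       [ 4.32965136e-01,  9.01410128e-01, -9.85852922e-04],
       [-6.71682413e-05, -1.06141569e-03, -9.99999434e-01]]), 'force': array([-0.06182382, -0.37589029, -0.27551195]), 'moment': array([-0.01621735,  0.01058752,  0.01901273]), 'opening': 0.09395572354889935}
```

View pics/side0.png

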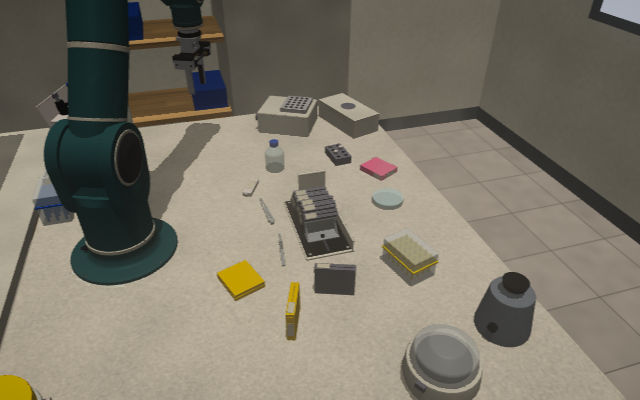

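View pics/top0.png

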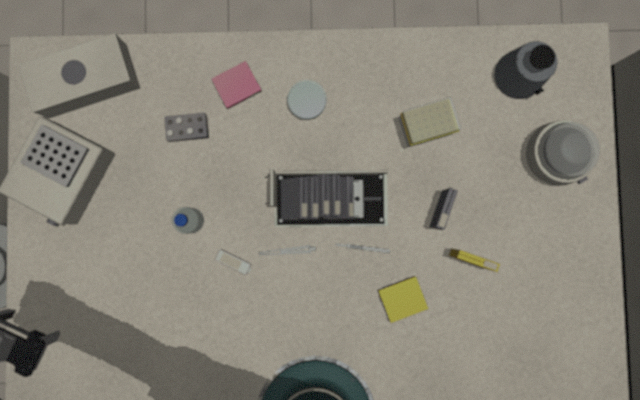

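Run:
```python
import cv2
t=cv2.imread("pics/top0.png");s=cv2.imread("pics/side0.png")
cv2.imwrite("pics/t1.png",cv2.resize(t[155:275,260:420],None,fx=5,fy=5,interpolation=2))
cv2.imwrite("pics/t2.png",cv2.resize(t[170:285,380:510],None,fx=5,fy=5,interpolation=2))
cv2.imwrite("pics/s1.png",cv2.resize(s[160:300,240:400],None,fx=4.2,fy=4.2,interpolation=2))
```

```text
(no output)
```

View pics/t1.png

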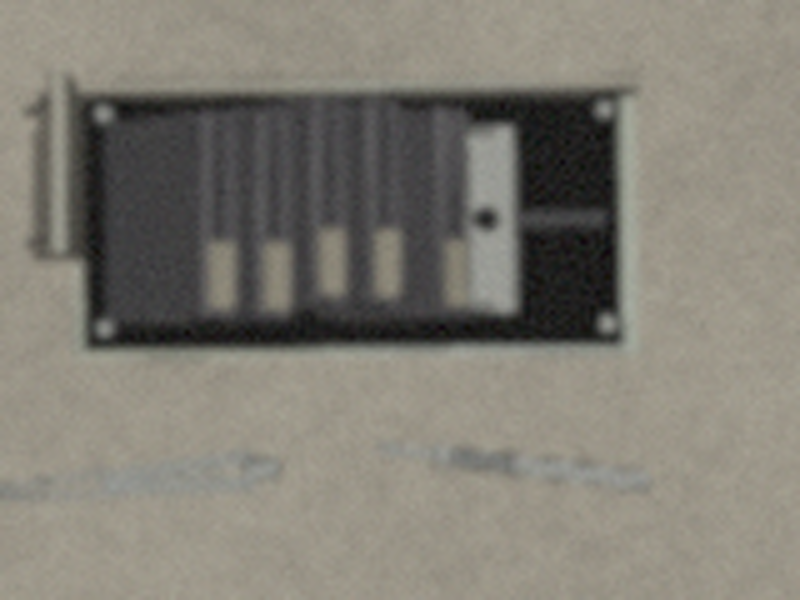

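View pics/t2.png

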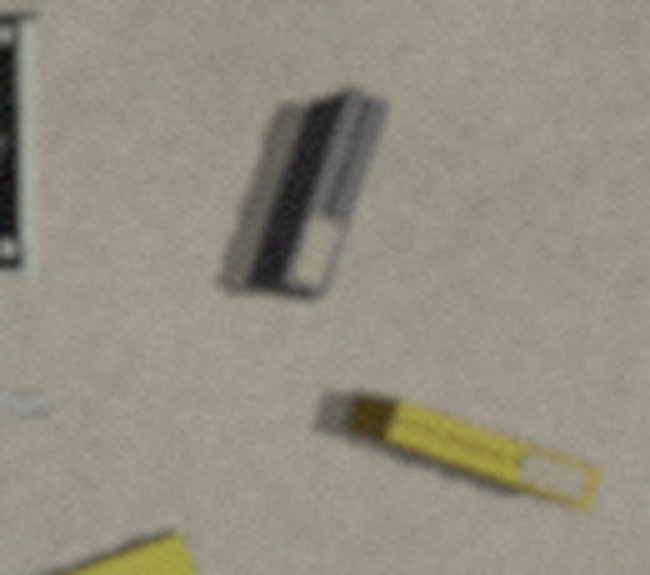

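View pics/s1.png

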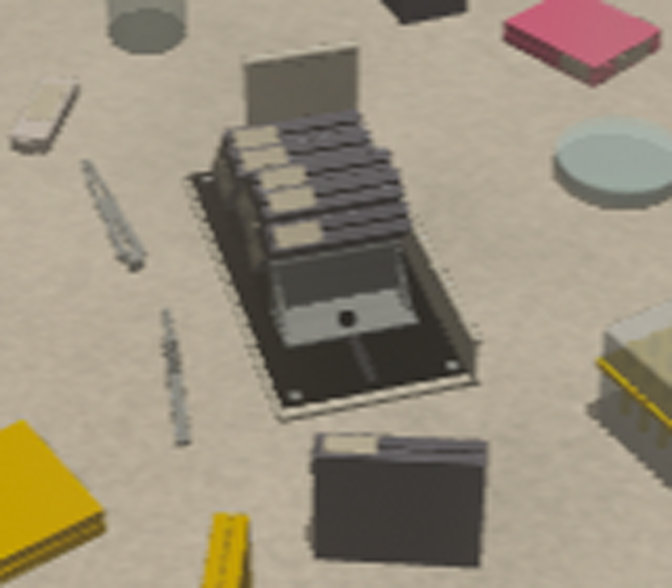

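```bash
cat > h.py <<'E'
import numpy as np, cv2
from rig import robot
def px2w(cam,u,v,z):
    c=robot.camera_info(cam);R,_=cv2.Rodrigues(c['rvec']);t=c['tvec']
    C=-R.T@t; d=R.T@np.array([(u-c['cx'])/c['fx'],(v-c['cy'])/c['fy'],1]); s=(z-C[2])/d[2]; return C+s*d
def w2px(cam,p):
    c=robot.camera_info(cam);R,_=cv2.Rodrigues(c['rvec']);K=np.array([[c['fx'],0,c['cx']],[0,c['fy'],c['cy']],[0,0,1]])
    q=K@(R@np.asarray(p)+c['tvec']); return q[:2]/q[2]
def snap(cam,name,box=None,f=1):
    im=robot.grab_frame(cam)[:,:,::-1]
    if box: im=im[box[1]:box[3],box[0]:box[2]]
    cv2.imwrite(f"pics/{name}.png",cv2.resize(im,None,fx=f,fy=f,interpolation=2))
E
python3 - <<'E'
from h import *
np.set_printoptions(precision=4,suppress=True)
T=lambda x,y:(260+x/5,155+y/5); B=lambda x,y:(380+x/5,170+y/5); S=lambda x,y:(240+x/4.2,160+y/4.2)
for n,p in dict(FL=(88,348),FR=(620,343),RR=(620,95)).items(): print(n,px2w("top",*T(*p),.006))
for p in [(105,113),(603,110),(105,327),(606,323)]: print('screw',px2w("top",*T(*p),.006))
for p in [(283,413),(192,178),(475,380)]: print('side corners',px2w("side",*S(*p),.006))
for p in [(350,90),(387,102),(322,298),(288,284)]: print('b6top',px2w("top",*B(*p),.083))
for p in [(312,458),(487,462),(488,440),(316,434)]: print('b6top side',px2w("side",*S(*p),.083))
for p in [(470,120),(517,120),(517,312)]: print('foll',px2w("top",*T(*p),.01))
for x,y in [(281,270),(406,250)]: print('foll top side',px2w("side",*S(x,y),.047))
print('backstop', px2w("top",*T(72,90),.096),px2w("top",*T(72,250),.096))
E
```

```text
FL [0.4618 0.0813 0.006 ]
FR [ 0.4586 -0.1775  0.006 ]
RR [ 0.5796 -0.181   0.006 ]
screw [0.5764 0.071  0.006 ]
screw [ 0.5725 -0.1725  0.006 ]
screw [0.4718 0.0728 0.006 ]
screw [ 0.4685 -0.171   0.006 ]
side corners [ 0.4593 -0.1876  0.006 ]
side corners [0.4642 0.0744 0.006 ]
side corners [ 0.5848 -0.1927  0.006 ]
b6top [ 0.5366 -0.3211  0.083 ]
b6top [ 0.5307 -0.3378  0.083 ]
b6top [ 0.442 -0.305  0.083]
b6top [ 0.4486 -0.2897  0.083 ]
b6top side [ 0.4425 -0.3098  0.083 ]
b6top side [ 0.5341 -0.3405  0.083 ]
b6top side [ 0.5408 -0.3241  0.083 ]
b6top side [ 0.4501 -0.2918  0.083 ]
foll [ 0.5687 -0.1072  0.01  ]
foll [ 0.5681 -0.1301  0.01  ]
foll [ 0.4747 -0.1276  0.01  ]
foll top side [ 0.4834 -0.0986  0.047 ]
foll top side [ 0.568  -0.1017  0.047 ]
backstop [0.5787 0.079  0.096 ] [0.5059 0.0803 0.096 ]
```

Candidates for box 6 in the top view are:
- the grey upright box at (443,208)
- a yellow upright box at (475,260)
- a yellow flat box at (403,300)
- a pink flat box at (237,84)

The grey one fits the description, and its label faces the robot. The row is at (300–353,195), with the follower foot at (358,198). First I push the row upright with the fingers spread along x, above the follower.

```bash
cat >> h.py <<'E'
np.set_printoptions(precision=4,suppress=True)
YAW=-0.0133; O=np.array([0.531,-0.0444])
def W(x,y,z):
    c,s=np.cos(YAW),np.sin(YAW); return np.array([O[0]+c*x-s*y,O[1]+s*x+c*y,z])
def TR(p):
    c,s=np.cos(YAW),np.sin(YAW); d=np.asarray(p)[:2]-O; return np.array([c*d[0]+s*d[1],-s*d[0]+c*d[1],p[2]])
def ori(a):  # jaw (tool y) along world angle a, pointing down
    y=np.array([np.cos(a),np.sin(a),0]); z=np.array([0,0,-1.]); return np.stack([np.cross(y,z),y,z],1)
def st():
    s=robot.get_state(); print('t %.2f'%s['time'],'trough',TR(s['ee_pos']),'F',s['force'],'op %.4f'%s['opening'])
E
python3 - <<'E'
from h import *
print('box5 top right edge',TR(px2w("top",260+468/5,155+180/5,.07)))
for a in (YAW,YAW+np.pi): print(robot.ik(W(-3,-.1,.2)*[0,1,1]+[W(0,0,0)[0],0,0],ori(a)))
robot.gripper_to(0.05)
robot.move_ptp(W(0,-.115,.16),ori(YAW)); st()
snap("side","s2",(200,100,440,280),3.2);snap("top","t3",(240,140,440,270),4)
E
```

```text
box5 top right edge [ 0.0052 -0.057   0.07  ]
[-0.4346  0.3569  0.7062  1.8677 -0.2703  1.0142  0.3717]
[-0.691   0.4956  1.0873  1.874  -0.4985  1.0774 -2.5609]
t 3.64 trough [ 0.0003 -0.1141  0.1599] F [ 0.1395 -1.0853  0.1072] op 0.0499
```

View pics/s2.png

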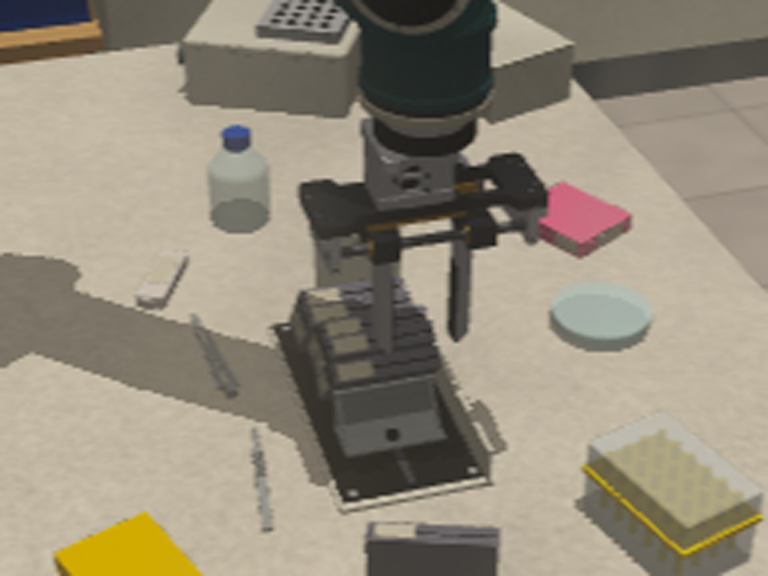

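View pics/t3.png

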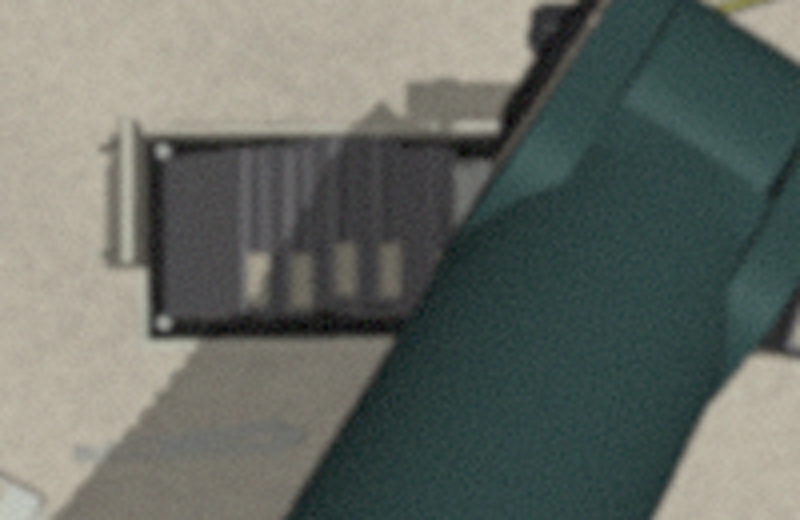

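Run:
```python
from h import *
robot.move_linear(W(-.008,-.1,.076),velocity=.12); st()
print(robot.move_linear(W(-.008,-.04,.076),velocity=.06,threshold=25)); st()
print(robot.move_linear(W(-.008,0.0,.076),velocity=.05,threshold=25)); st()
snap("side","s3",(200,100,440,280),3.2)
```

```text
t 4.61 trough [-0.0076 -0.1003  0.0766] F [ 0.4223 -0.1386 -0.0752] op 0.0501
False
t 5.76 trough [-0.0081 -0.0402  0.0759] F [ 0.2895 -1.1342 -1.0942] op 0.0495
False
t 6.71 trough [-0.008  -0.0003  0.076 ] F [ 0.3197 -0.7593  0.0058] op 0.0501
```

View pics/s3.png

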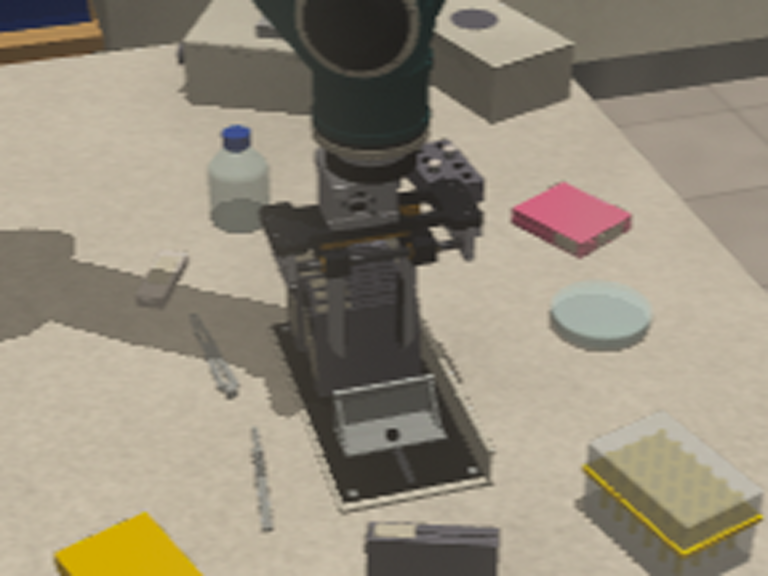

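Run:
```python
from h import *
print(robot.move_linear(W(-.008,0.008,.076),velocity=.05,threshold=20)); st()
robot.move_linear(W(-.008,-.025,.076),velocity=.08); st()
snap("side","s4",(200,100,440,280),3.2)
```

```text
False
t 7.07 trough [-0.008   0.0085  0.076 ] F [-0.2402 -0.4173  0.1134] op 0.0500
t 7.63 trough [-0.008  -0.0253  0.076 ] F [0.0994 0.9277 0.5651] op 0.0502
```

View pics/s4.png

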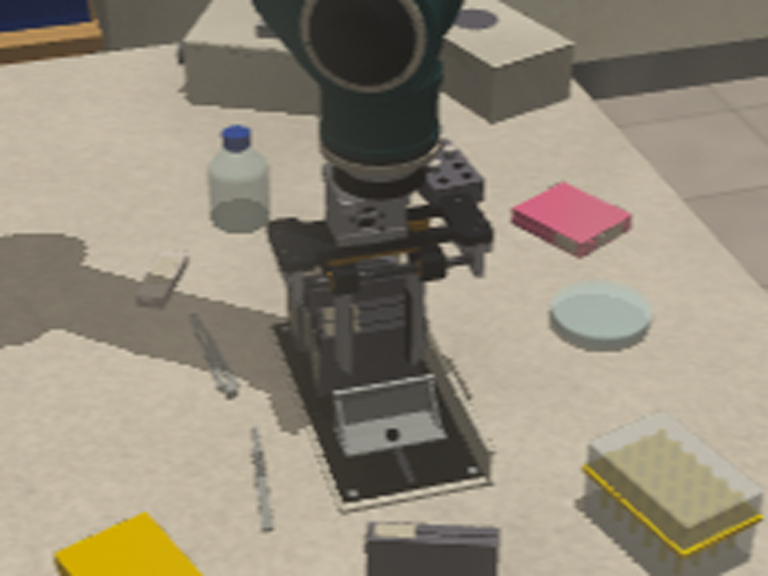

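Run:
```python
from h import *
print(robot.move_linear(W(-.008,-.025,.04),velocity=.06,threshold=8)); st()
print(robot.move_linear(W(-.008,0.025,.04),velocity=.04,threshold=20)); st()
robot.move_linear(W(-.008,-.02,.045),velocity=.1)
robot.move_linear(W(-.008,-.02,.18),velocity=.15)
robot.gripper_to(.09)
b=np.array([0.4907,-0.315]); robot.move_ptp([*b,.2],ori(-.34+np.pi/2)); st()
snap("side","s5",(200,100,440,280),3.2);snap("top","t5",(260,140,460,270),4)
```

```text
False
t 8.43 trough [-0.0079 -0.0252  0.0401] F [-1.6119 -1.9225  0.0589] op 0.0499
True
t 9.46 trough [-0.0081  0.0187  0.0399] F [-0.2002 -1.7309  0.6485] op 0.0498
t 13.30 trough [-0.0364 -0.2704  0.1999] F [0.7207 1.1994 0.4745] op 0.0900
```

View pics/s5.png

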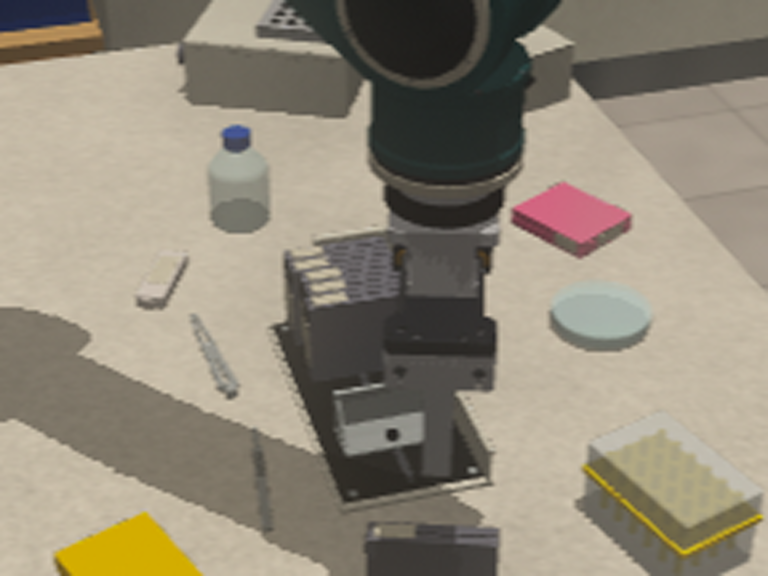

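View pics/t5.png

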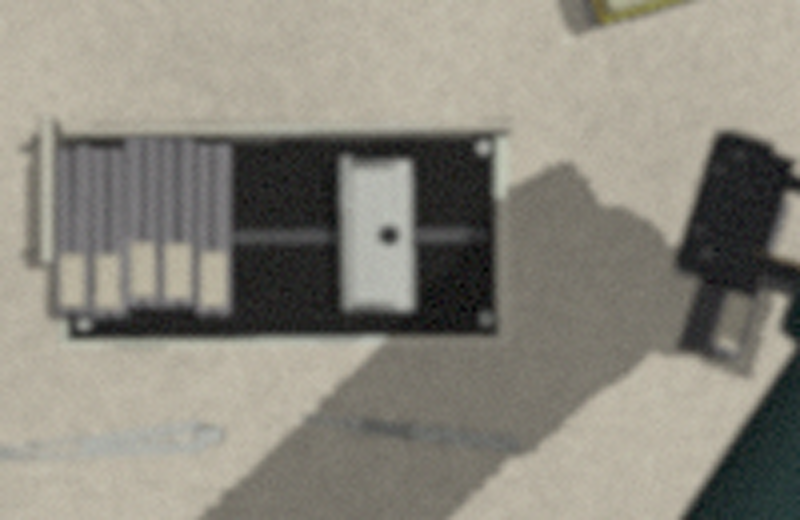

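The five boxes now stand upright and tight against the backstop (top crop x 52–233), though their x positions are uneven. Next I grasp box 6.

Run:
```python
from h import *
print('row right',TR(px2w("top",260+233/4,140+230/4,.089)),'left',TR(px2w("top",260+54/4,140+230/4,.089)))
print('foll top inner',TR(px2w("top",260+340/4,140+230/4,.047)),'foot end',TR(px2w("top",260+416/4,140+230/4,.010)))
b=[0.4907,-0.315]
print(robot.move_linear([*b,.066],velocity=.12,threshold=8)); st()
robot.gripper_to(.0); st()
robot.move_linear([*b,.15],velocity=.1); st()
snap("side","s6",(200,100,440,280),3.2)
```

```text
row right [-0.0102  0.0249  0.089 ] left [-0.0093  0.1269  0.089 ]
foll top inner [-0.0085 -0.0381  0.047 ] foot end [-0.0069 -0.086   0.01  ]
False
t 14.67 trough [-0.0363 -0.2714  0.0667] F [0.2446 0.0681 0.2428] op 0.0900
t 15.74 trough [-0.0367 -0.2711  0.066 ] F [ 0.0786  1.2679 -0.217 ] op 0.0199
t 16.73 trough [-0.037  -0.2709  0.1494] F [-0.2229  0.2362 -2.008 ] op 0.0201
```

View pics/s6.png

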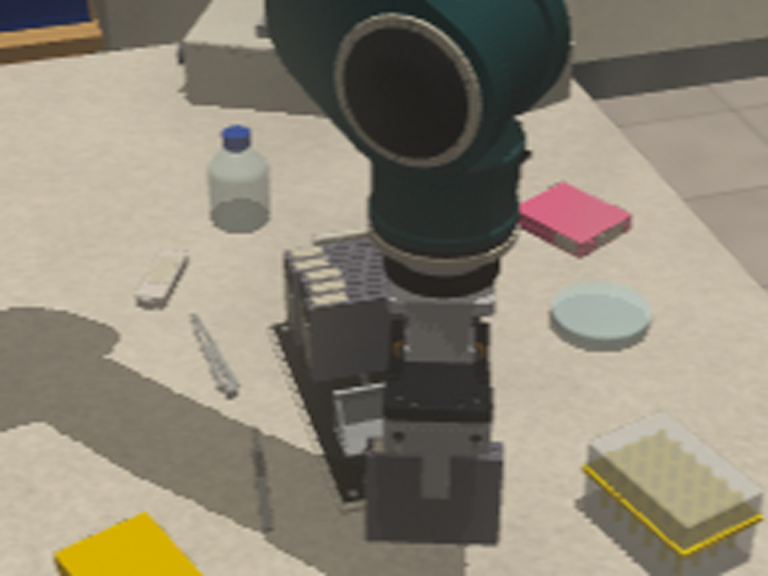

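Run:
```python
from h import *
robot.move_ptp(W(-.004,-.12,.155),ori(YAW+np.pi/2)); st()
robot.move_linear(W(-.004,-.006,.155),velocity=.12); st()
snap("side","s7",(200,100,440,280),3.2)
print(robot.move_linear(W(-.004,-.006,.085),velocity=.08,threshold=8)); st()
snap("top","t7",(260,140,460,270),4)
```

```text
t 17.45 trough [-0.004  -0.1197  0.1549] F [-0.0566 -1.1933 -1.3062] op 0.0198
t 18.55 trough [-0.004  -0.0069  0.155 ] F [ 0.1069  0.2409 -0.8176] op 0.0201
False
t 19.62 trough [-0.0037 -0.006   0.0854] F [-0.5343  0.0651 -1.4367] op 0.0201
```

View pics/s7.png

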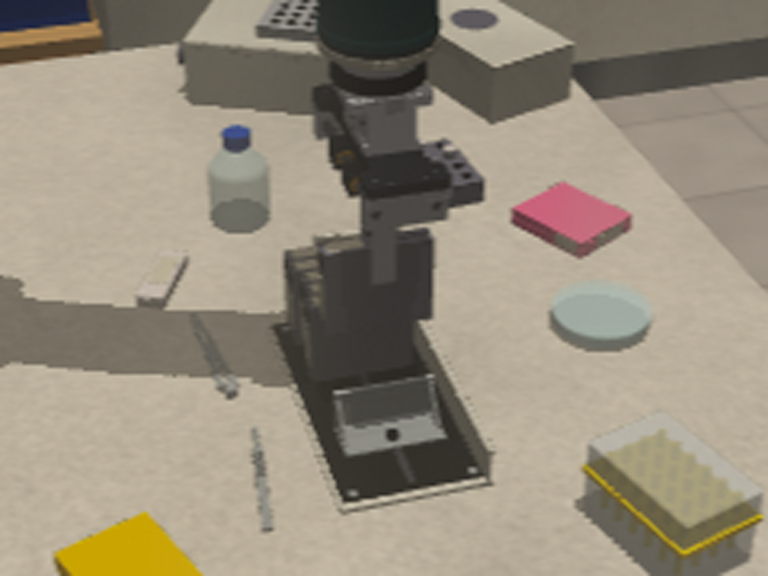

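View pics/t7.png

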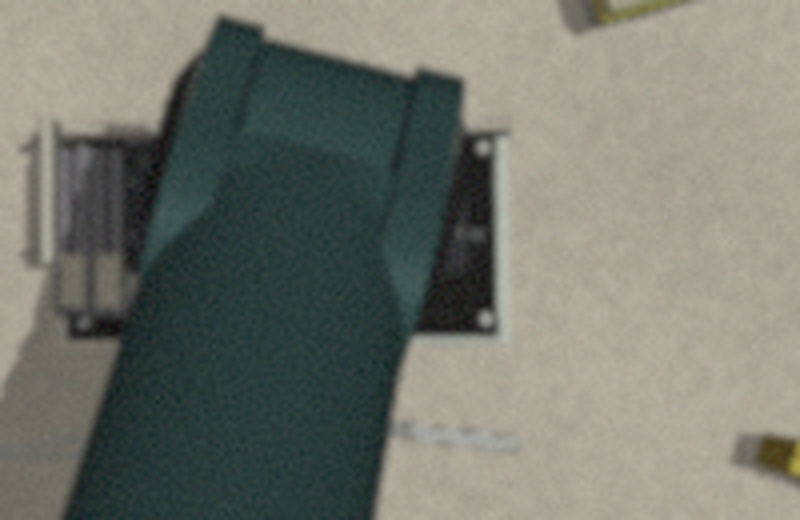

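Run:
```python
from h import *
print(robot.move_linear(W(-.004,-.006,.0715),velocity=.03,threshold=5)); st()
robot.gripper_to(.032); st()
robot.move_linear(W(-.004,-.006,.2),velocity=.15)
robot.gripper_to(.025)
robot.move_ptp(W(-.0085,-.10,.15),ori(YAW)); st()
snap("side","s8",(200,100,440,280),3.2)
```

```text
True
t 20.12 trough [-0.0041 -0.0059  0.0718] F [-0.1725  0.7694  4.8226] op 0.0196
t 20.55 trough [-0.0045 -0.0059  0.0717] F [0.584  0.1348 0.2106] op 0.0322
t 23.05 trough [-0.0083 -0.0997  0.1501] F [-0.09   -0.7346 -0.2017] op 0.0248
```

View pics/s8.png

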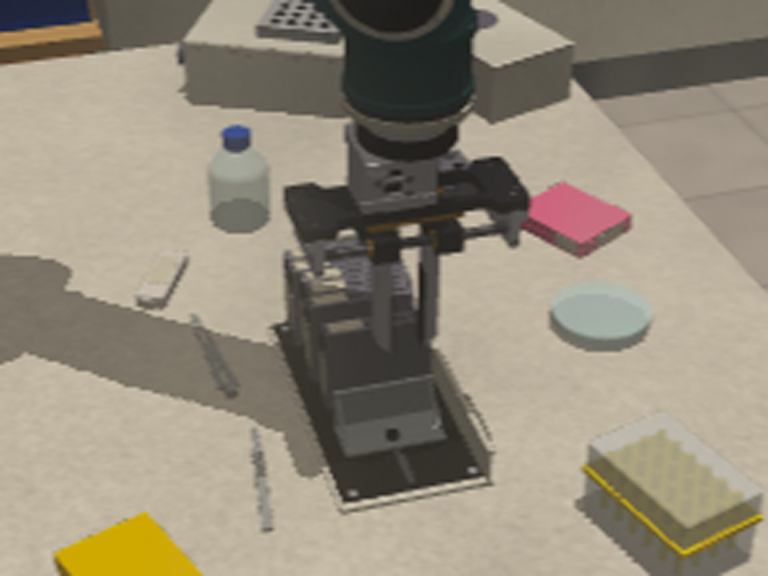

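Run:
```python
from h import *
robot.move_linear(W(-.0085,-.068,.15),velocity=.12)
print(robot.move_linear(W(-.0085,-.068,.038),velocity=.12,threshold=8)); st()
print(robot.move_linear(W(-.0085,-.016,.038),velocity=.04,threshold=30)); st()
print(robot.move_linear(W(-.0085,-.002,.038),velocity=.02,threshold=18)); st()
robot.move_linear(W(-.0085,-.03,.045),velocity=.1)
robot.move_linear(W(-.0085,-.04,.2),velocity=.18)
robot.gripper_to(0.0)
robot.move_ptp(W(-.14,-.03,.2),ori(YAW)); st()
snap("side","s9",(200,100,440,280),3.2);snap("top","t9",(260,140,460,270),4)
```

```text
False
t 24.60 trough [-0.0081 -0.0682  0.0386] F [ 0.7013 -0.2775 -0.3507] op 0.0248
False
t 26.05 trough [-0.0085 -0.0163  0.0381] F [-0.4    -5.1763  0.9199] op 0.0249
True
t 26.73 trough [-0.0087 -0.0051  0.0379] F [ 1.0078 -2.1558  1.6127] op 0.0252
t 29.32 trough [-0.1396 -0.0296  0.2004] F [ 0.6732 -0.0237 -0.2172] op 0.0004
```

View pics/s9.png

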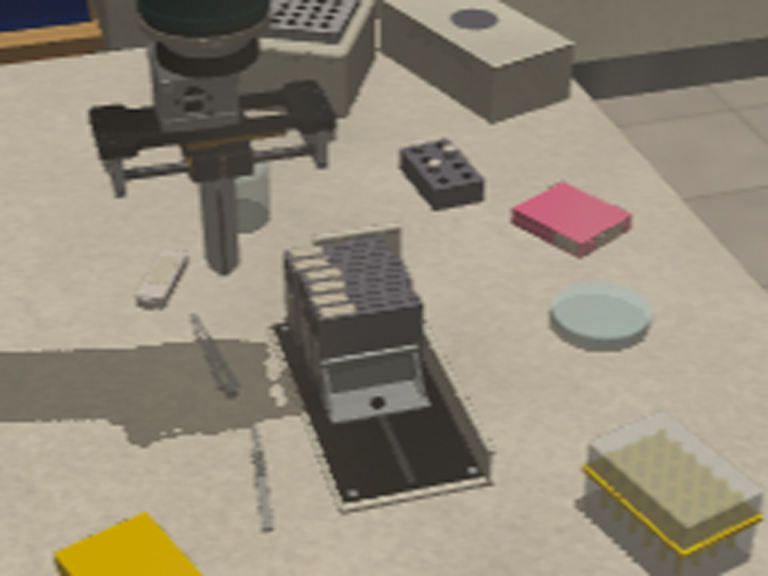

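View pics/t9.png

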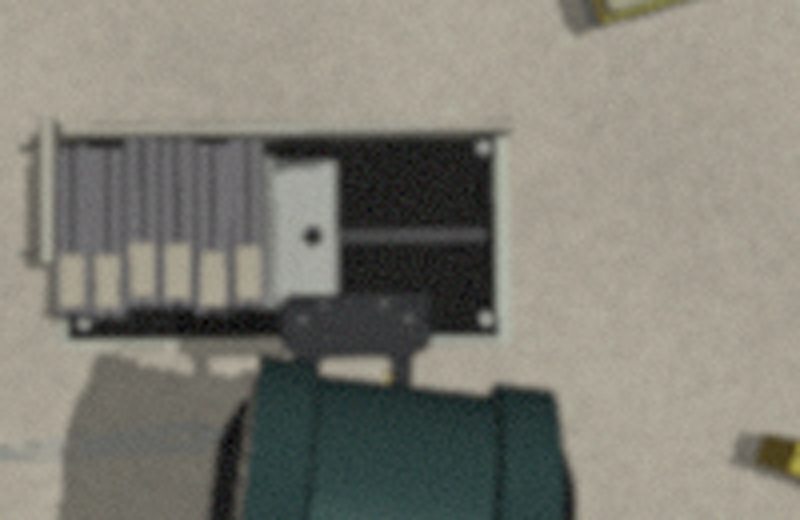

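Run:
```python
from h import *
robot.move_linear(W(-.095,.015,.12),velocity=.2)
robot.move_linear(W(-.092,.015,.05),velocity=.12); st()
for y in (.015,.035,.055,.075,.095,.115):
    robot.move_linear(W(-.092,y,.05),velocity=.1)
    r=robot.move_linear(W(-.05,y,.05),velocity=.045,threshold=15); print(r); st()
    robot.move_linear(W(-.09,y,.05),velocity=.12)
robot.move_linear(W(-.12,.1,.2),velocity=.2)
snap("side","s10",(200,100,440,280),3.2);snap("top","t10",(260,140,460,270),4)
```

```text
t 30.82 trough [-0.0917  0.0148  0.0508] F [-0.0324  0.7291 -0.3027] op 0.0002
True
t 31.70 trough [-0.0657  0.0151  0.0495] F [-1.3394  0.0636  1.2226] op 0.0006
True
t 33.03 trough [-0.0653  0.0349  0.0497] F [-0.0212 -0.6309  0.0875] op 0.0006
True
t 34.41 trough [-0.0619  0.0549  0.0497] F [-0.3899  1.0066  0.5934] op 0.0006
True
t 35.83 trough [-0.0606  0.0749  0.0497] F [ 1.0956 -0.9257 -0.5942] op 0.0007
True
t 37.23 trough [-0.0628  0.0948  0.0497] F [ 0.1301  0.8464 -0.9633] op 0.0007
True
t 38.63 trough [-0.061   0.1148  0.0496] F [-0.1983 -0.5099  0.3083] op 0.0006
```

View pics/s10.png

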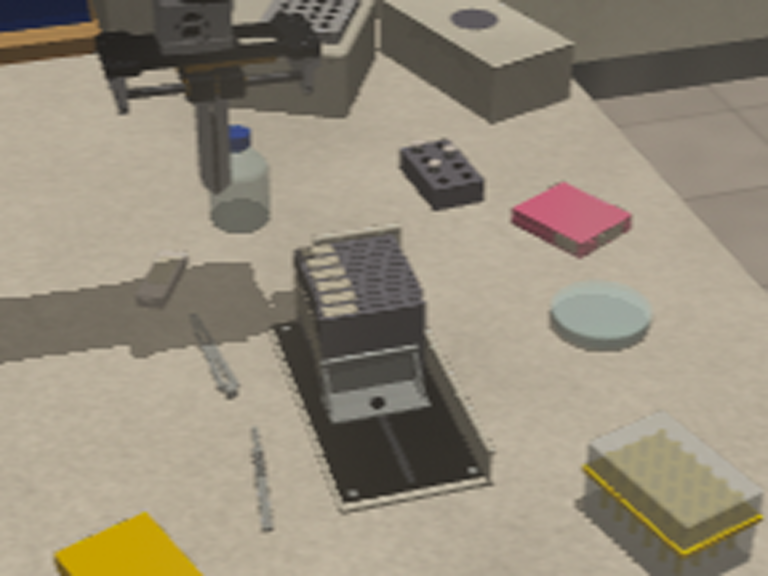

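View pics/t10.png

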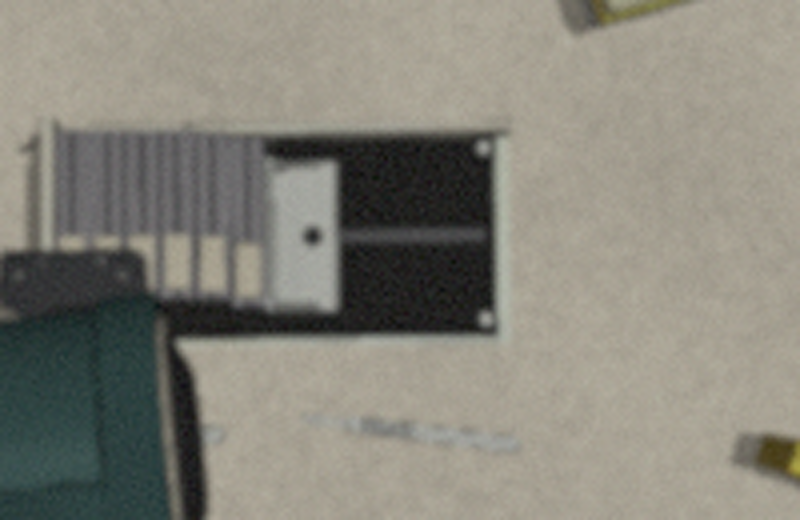

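Run:
```python
from h import *
robot.move_linear(W(-.085,.115,.05),velocity=.2); st()
for y in (.115,.095,.075,.055,.035,.015):
    robot.move_linear(W(-.073,y,.05),velocity=.1)
    r=robot.move_linear(W(-.052,y,.05),velocity=.025,threshold=30); print(r); st()
    robot.move_linear(W(-.073,y,.05),velocity=.12)
```

```text
t 40.96 trough [-0.0848  0.1147  0.0506] F [-0.0482  0.5368  0.0857] op 0.0003
True
t 41.87 trough [-0.0586  0.115   0.0495] F [-0.4083 -0.7504  1.0781] op 0.0003
True
t 43.12 trough [-0.0587  0.0952  0.0495] F [-0.4231  0.1255  0.3919] op 0.0008
True
t 44.37 trough [-0.0588  0.0752  0.0495] F [-0.6414  0.153   0.6922] op 0.0002
True
t 45.62 trough [-0.0589  0.0552  0.0495] F [-1.8169  0.1069  0.8751] op 0.0005
True
t 46.88 trough [-0.0591  0.0353  0.0494] F [-1.744   1.0696 -0.9571] op 0.0004
True
t 48.02 trough [-0.0654  0.0156  0.049 ] F [-3.8064  2.4748  0.5867] op 0.0006
```

The five row boxes all end at the same x. Box 6 stopped about 6.5 mm short, probably because the finger caught the follower plate's front edge, so I'll push again above the follower.

Run:
```python
from h import *
robot.move_linear(W(-.08,.019,.072),velocity=.15)
r=robot.move_linear(W(-.052,.019,.072),velocity=.03,threshold=30); print(r); st()
robot.move_linear(W(-.09,.019,.072),velocity=.12)
robot.move_linear(W(-.12,-.06,.2),velocity=.2)
robot.move_ptp(W(-.1,-.3,.25),ori(YAW));st()
snap("side","s11",(200,100,440,280),3.2);snap("top","t11",(260,140,460,270),4)
```

```text
True
t 49.33 trough [-0.0583  0.0189  0.0715] F [-1.3821  0.4303  1.1968] op 0.0003
t 51.62 trough [-0.0996 -0.2986  0.2492] F [0.1336 0.1601 0.1765] op 0.0006
```

View pics/s11.png

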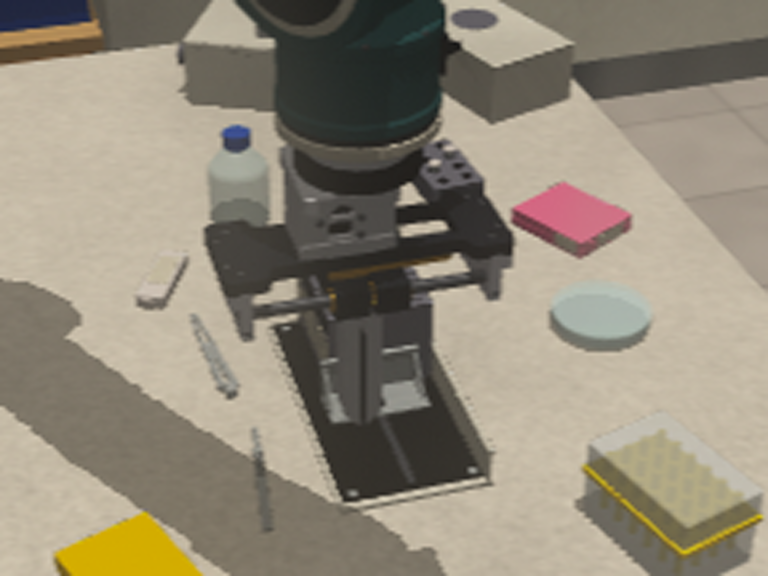

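View pics/t11.png

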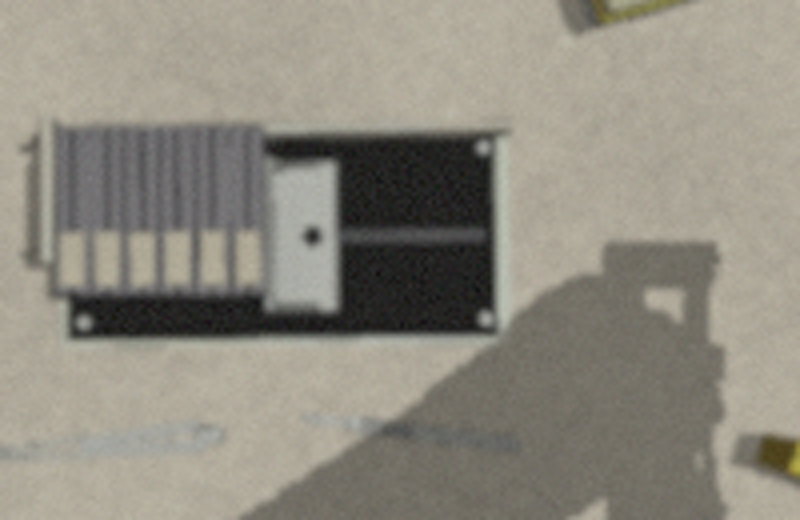

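Run:
```python
from h import *
g=lambda u,v,z:TR(px2w("top",260+u/4,140+v/4,z))
print('row right',g(265,230,.089),'foot end',g(340,230,.01),'foll inner',g(268,165,.047))
print('front edges',[g(u,v,.089)[:2] for u,v in((55,296),(262,297))],'rear',[g(u,v,.089)[:2] for u,v in((60,126),(262,125))])
```

```text
row right [-0.0104  0.0067  0.089 ] foot end [-0.0065 -0.0399  0.01  ] foll inner [0.0304 0.004  0.047 ]
front edges [array([-0.047 ,  0.1265]), array([-0.0485,  0.0087])] rear [array([0.0502, 0.1233]), array([0.0497, 0.0078])]
```

All six boxes stand aligned in the top crop (x 55–265), labels in one line and the follower touching. The measured follower joint is about 0.001 m. Handing in.

Run:
```python
from h import *
robot.sign_off(); st()
```

```text
the job is handed in; nothing more can be done
the job is handed in; nothing more can be done
```

The job is handed in at about 52 s on the robot clock, with all six boxes standing in the trough. I pushed the slumped row upright against the backstop and stood box 6 at the open end with its label to the front. Then I slid the follower up snug and pushed each box back to the fence.

**Last checks (top picture):**
- **Boxes:** All six look upright and square, with their labels in one line. Their rear ends measured about 2 mm from the fence, within calibration error. The side view was partly blocked by the gripper.
- **Push stops:** The final push stopped at the same depth for every box, within 1 mm, which suggests they are all against the fence.
- **Follower:** The joint measured about 0.001 m, against the 0.005 m limit.
- **Other things on the bench:** None of those I could see had moved.

**What went wrong on the way:** The first fence pushes stopped too early. Box 6 was left about 6.5 mm short, probably because the finger caught the follower's front edge. I pushed box 6 again from above the follower, and it ended level with the others.

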